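Weigh the long battery cell

TASK

Four bare battery cells stand in the wells of the charger. Lift the longest one straight up out of its well, keep it upright, and stand it in the middle of the scale's pan for weighing; set it down there gently without dropping it, and let go.

Things in the scene. Friction and masses are not known exactly. Their poses are not given: they have to be found in the camera images.
- long_cell: Longest of the four cells: grey cylinder, 33 mm across, 140 mm tall, steel button on top, 0.2 to 0.4 kg. Origin: centre of its underside, z up along it. It starts in any of the four wells, underside 8 mm and top 148 mm above the table, so 82 mm stand out. The other wells hold cells of like look and width: one 105 mm tall (47 mm stand out), two 70 mm tall (12 mm stand out).
- charger: Black block fixed to the table left or right of the robot's x, 150 (x) by 260 (y) by 66 mm high, yaw within 17 degrees. Origin: centre of its underside, z up. Four round wells, 35 mm wide, 58 mm deep, at x = 0, y = -82.5, -27.5, 27.5, 82.5 mm. Guard rails along y at x = -68 and 68 mm, tops 86 mm above the table. Fingers have room on a cell's -x and +x sides; neighbours stand along y.
- pan (a point): Centre of the top face of the bench scale's flat rigid steel pan, 124 mm (x) by 130 mm (y), 32 mm above the table, on a low white case 180 by 150 mm fixed to the table on the other side from the charger. z up.

How it is judged:
By the outcome, as a careful person would: the job done as asked, in the order asked, and still so for the second after the job is handed in, with the robot touching nothing.
It also fails if it takes over 45 s, if anything falls off the work surface, if the arm or the gripper's body presses on something with over 40 N, if the wrist force passes 120 N, or if a joint passes its speed limit or range.

ROBOT

A 6-joint arm with a two-finger parallel gripper is mounted at the origin on the work surface. World frame = base frame: x ahead of the robot, y to its left, z up, the work surface at z = 0. Lengths are in m, angles in rad, forces in N, time in s.
With the tool pointing down it reaches from about 0.25 to 0.775 m from the base axis. Payload 4 kg.
Tool frame: the origin (TCP) lies midway between the tips of the shut fingers; the grasp point (between the pads) lies 19 mm behind it; z points along the fingers, y is the line along which they close (so a half turn about z gives the same grasp; the last joint's range is limited). The gripper opens to 94 mm and grips with 3 to 60 N. Pads are 16 mm wide; open, the fingers measure 119 mm over their backs; the gripper's body (75 mm by 177 mm) begins 78 mm behind the grasp point.
Start: joints at [1.06, 0.087, 1.371, -0, 1.684, -0.103], TCP at [0.218, 0.505, 0.206] pointing down, gripper open.
Joint ranges: [-3.1, 3.1], [-0.76, 2.03], [0.27, 2.55], [-1.08, 4.22], [0.17, 2.65], [-2.57, 2.57]. Speed limits (rad/s): [2.79, 2.79, 3.14, 3.14, 3.14, 3.14].

INTERFACE

Orientations are given as [roll, pitch, yaw] about the fixed x, y, z axes, in that order (R = Rz(yaw) Ry(pitch) Rx(roll)).
In Python, from bench import get_obs, snapshot, close_job gives the robot as it stands. The module is installed in compiled form; this text tells all that it offers.
- The arm moves only by the tool drive_tool, never from a script. Its argument "commands" is a list of rows, each a list of 6 numbers: the shift along the tool's x, y, z in units of 0.04 m (1.0 is 0.04 m), then the turn, a rotation vector about the tool's x, y, z in units of 0.1 rad (1.0 is 0.1 rad). In form: [[dx, dy, dz, wx, wy, wz], ...]. A call has 1 to 20 rows; each row shifts and turns the commanded pose from where the row before left it, along the tool's axes as they then stand; what a row does not reach is not made up. A row lasts 1/8 s, in which the tool goes at most 62.5 mm and 10.7 degrees, less where a joint would pass 70% of its speed; a pose out of reach is approached as far as the arm can. A call with a number of a shift or a turn outside -1 to 1 is refused whole. A call with a gripper value outside its range is refused whole. "gripper" is the closure, from 0 (fully open) to 1 (shut), set as the call begins (left out, the last holds). The fingers move at their own pace and stop on an object; the grip force is fixed at half the most. Time passes only in rows, so rows that do not move let the fingers close. It gives the time, the measured TCP pose, the force, the opening and the grip force at its end, in the units of the state.
- get_obs(): the state, without advancing time (a new reading comes with each control period).
- snapshot(name): name is "scene" or "top" or "wrist"; returns a dict with "image" (400x640x3 uint8, blue, green, red), "range_z" (400x640 float32, m along the optical axis (not along the pixel's ray), 0 where there is no reading), "fx", "fy", "cx", "cy" (pixels), "rvec" (rotation vector, rad) and "tvec" (3), from world to camera coordinates, as OpenCV has them. Camera axes: x right, y down, z forward; pixel columns grow to the right and rows downward; lengths in m; the calibration is good to about 2 mm. A picture is of the moment at which its call begins.
- close_job(): hands the job in; it is judged then, once.
The state is a dict: "time": time; "joint_positions": joint angles; "qvel": joint speeds; "joint_torque": joint torques, N m; "tool_pos": TCP position; "ee_rot": TCP orientation; "wrist_force": force on the tool from outside, world axes, zero at the start; "wrist_torque": the same for the moment, N m; "width": finger opening in m; "finger_force": force on a finger pad.
Only numpy, scipy, OpenCV 4.12 (cv2) and the standard library are available. Lean on these libraries where they do the work, as an engineer would, in place of code of your own. Each camera call takes 0.05 s, during which the arm holds its last target. There are 200 camera calls.

## Working session

There is one attempt and no reset: what is moved stays moved. The work goes in short steps, Python scripts to look and compute and a tool call to move; the robot and the scene stay as the last step left them, time stands still between calls to the robot, and variables do not carry over. Pictures are saved under pics/ and viewed, at most 10 in all, crops included, and the job is handed in when it is done.

Besides the shell and the picture viewer there is one more tool, called as name(argument=value, ...), one argument or row to a line, values as JSON. drive_tool: Moves the arm, as the interface text tells. Its arguments: {"type":"object","properties":{"commands":{"type":"array"},"gripper":{"type":"number"}},"required":["commands"]}

```bash
mkdir -p pics; cat > h.py <<'E'
import numpy as np,cv2
from bench import get_obs,snapshot,close_job
def pts(s):
    R=cv2.Rodrigues(np.array(s["rvec"],float))[0];t=np.array(s["tvec"],float).ravel()
    z=s["range_z"].astype(float);v,u=np.mgrid[:z.shape[0],:z.shape[1]]
    P=np.stack([(u-s["cx"])/s["fx"]*z,(v-s["cy"])/s["fy"]*z,z],-1)
    W=(P-t)@R; W[z==0]=np.nan
    return W
E
python3 - <<'E'
from h import *
o=get_obs();print(o)
for n in["top","scene"]:
    s=snapshot(n);cv2.imwrite(f"pics/{n}0.png",s["image"]);np.savez(f"{n}0.npz",**s)
    W=pts(s);print(n,s["tvec"],s["rvec"],np.nanmin(W,(0,1)),np.nanmax(W,(0,1)))
E
```

```text
{'time': 0.0, 'joint_positions': array([ 1.05989621e+00,  8.79350324e-02,  1.37222116e+00, -4.55354238e-06,
        1.68361042e+00, -1.03148419e-01]), 'qvel': array([-0.00130034,  0.00134879,  0.00259772, -0.00162704, -0.00086924,
        0.00071902]), 'joint_torque': array([ 9.08611237e-04, -3.40192080e+01, -3.02426147e+01,  7.19414558e-02,
        3.28296621e-02, -1.70158528e-04]), 'tool_pos': array([0.21786289, 0.50441738, 0.20433189]), 'ee_rot': array([-3.13942979e+00, -2.19340450e-04,  2.73384021e+00]), 'wrist_force': array([-0.33766014,  0.62257688, -1.07223895]), 'wrist_torque': array([-0.01423947, -0.01400614,  0.05595051]), 'finger_force': 0.0, 'width': 0.09418688822646502}
top [-0.05099133  0.57153624  0.78666442] [ 2.16577771 -2.10211181  0.2106142 ] [ 0.17348542 -1.35194858 -0.76791418] [1.59325187 1.23081713 0.18852014]
scene [-0.3218305  -0.20419155  1.06575554] [ 2.01444307  0.95292869 -0.49376066] [-2.42712583 -0.52060135 -0.76279396] [1.16607534 2.01628238 0.32107105]
```

View pics/top0.png

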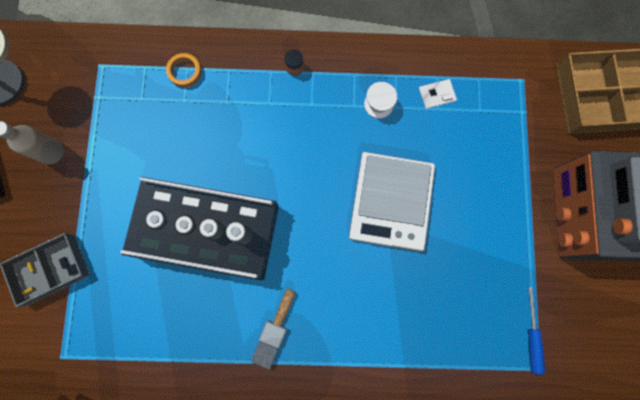

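The top view shows the charger at about (200,228) with four cells at (155,218), (184,224), (208,228) and (236,231). The scale is at about (395,200), with its grey pan at (397,190).

```bash
python3 - <<'E'
from h import *
s=dict(np.load("top0.npz"));W=pts(s);im=s["image"]
for u,v in[(155,218),(184,224),(208,228),(236,231),(200,255),(397,190),(320,300)]: print((u,v),np.round(np.nanmedian(W[v-2:v+3,u-2:u+3].reshape(-1,3),0),4), np.round(np.nanmax(W[v-8:v+9,u-8:u+9,2]),4))
R=cv2.Rodrigues(s["rvec"])[0];print("cam",-R.T@s["tvec"].ravel())
z=W[...,2]
def rect(m,zz):
    m=cv2.morphologyEx(m.astype(np.uint8),cv2.MORPH_OPEN,np.ones((3,3)))
    c=max(cv2.findContours(m,0,2)[0],key=cv2.contourArea)
    p=c.reshape(-1,2).astype(float)
    d=np.c_[(p[:,0]-s["cx"])/s["fx"],(p[:,1]-s["cy"])/s["fy"],np.ones(len(p))]@R
    C=-R.T@s["tvec"].ravel();X=C+d*((zz-C[2])/d[:,2])[:,None]
    return cv2.minAreaRect(X[:,:2].astype(np.float32))
hsv=cv2.cvtColor(im,cv2.COLOR_BGR2HSV);box=np.zeros(z.shape,bool)
b=box.copy();b[150:255,345:440]=1
sat=hsv[...,1]
print("case",rect(b&(sat<90),.025))
print("pan",rect(b&(sat<90)&(hsv[...,2]<215)&(hsv[...,2]>110),.032), hsv[190,397],hsv[245,365])
b=box.copy();b[170:285,115:285]=1
print("charger h",rect(b&(z>.05),.07)); print("charger c",rect(b&~((sat>120)&(hsv[...,2]>90)),.07))
E
```

```text
(155, 218) [0.513  0.2769 0.0783] 0.0814
(184, 224) [0.5035 0.2235 0.0777] 0.0813
(208, 228) [0.4943 0.1702 0.1124] 0.1155
(236, 231) [0.4874 0.1144 0.1477] 0.151
(200, 255) [0.4485 0.1928 0.0664] 0.0868
(397, 190) [ 0.5885 -0.1775  0.0322] 0.0358
(320, 300) [ 0.37   -0.0312  0.0015] 0.0043
cam [ 0.42199653 -0.02258774  0.87721344]
case ((0.5686222314834595, -0.16925552487373352), (0.15127868950366974, 0.18142816424369812), 82.19805908203125)
pan ((0.5901923775672913, -0.1736072152853012), (0.13473771512508392, 0.13319571316242218), 82.1807861328125) [101  28 179] [101 204 205]
charger h ((0.49985581636428833, 0.19694986939430237), (0.2623039782047272, 0.14921846985816956), 81.47492980957031)
charger c ((0.4990043342113495, 0.1944834142923355), (0.2673608064651489, 0.14956650137901306), 81.50407409667969)
```

View pics/scene0.png

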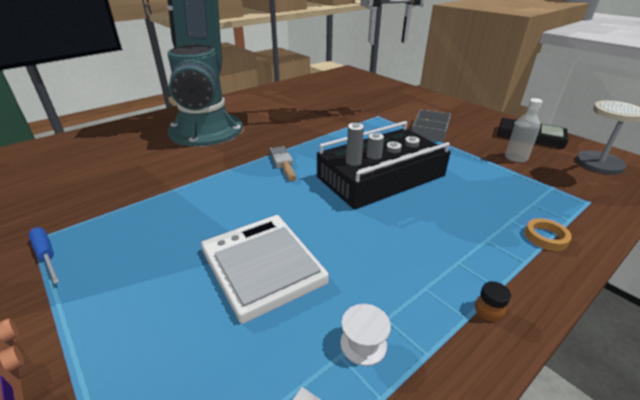

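The scene view agrees: the tall cell at (355,145) is the charger's end well nearest the scale. Its top at z = 0.148 and its xy of (0.487, 0.114) match the charger rectangle (well y = -82.5 gives 0.4875, 0.1154, yaw -0.152). I'll turn first, then travel over it.

drive_tool(
  commands=[
    [0,0,0,0,0,1],
    [0,0,0,0,0,1],
    [0,0,0,0,0,1],
    [0,0,0,0,0,1],
    [0,0,0,0,0,1],
    [0,0,0,0,0,1],
    [0,0,0,0,0,1],
    [0,0,0,0,0,1],
    [0,0,0,0,0,1],
    [0,0,0,0,0,1],
    [0,0,0,0,0,1],
    [0,0,0,0,0,1],
    [0,0,0,0,0,1],
    [0,0,0,0,0,0.15],
  ],
  gripper=0,
)

```text
time: 1.85
tool_pos: [0.218, 0.5047, 0.2049]
ee_rot: [-3.141, 0.001, 1.419]
wrist_force: [0.2, 0.2, 0.3]
width: 0.0942
finger_force: 0.0
```

drive_tool(
  commands=[
    [-0.72,0.68,0,0,0,0],
    [-0.72,0.68,0,0,0,0],
    [-0.72,0.68,0,0,0,0],
    [-0.72,0.68,0,0,0,0],
    [-0.72,0.68,0,0,0,0],
    [-0.72,0.68,0,0,0,0],
    [-0.72,0.68,0,0,0,0],
    [-0.72,0.68,0,0,0,0],
    [-0.72,0.68,0,0,0,0],
    [-0.72,0.68,0,0,0,0],
    [-0.72,0.68,0,0,0,0],
    [-0.72,0.68,0,0,0,0],
    [0,0,0,0,0,0],
    [0,0,0,0,0,0],
  ],
)

```text
time: 3.6
tool_pos: [0.488, 0.1143, 0.2052]
ee_rot: [-3.141, -0.001, 1.419]
wrist_force: [0.7, -0.5, 0.2]
width: 0.0937
finger_force: 0.0
```

```bash
python3 - <<'E'
from h import *
o=get_obs();print(o["time"],o["tool_pos"],o["ee_rot"],o["wrist_force"],o["joint_positions"])
s=snapshot("wrist");cv2.imwrite("pics/w1.png",s["image"]);W=pts(s);z=W[...,2]
m=(z>.14)&(z<.16)&(np.hypot(W[...,0]-.487,W[...,1]-.115)<.05)
p=W[m];print(len(p))
if len(p):print(p.mean(0),np.median(p,0),cv2.minEnclosingCircle(p[:,:2].astype(np.float32)))
# pan from top
s=dict(np.load("top0.npz"));W=pts(s);im=s["image"];hsv=cv2.cvtColor(im,cv2.COLOR_BGR2HSV)
c=im[150:255:1,345:440];cv2.imwrite("pics/pan.png",cv2.resize(c,None,fx=5,fy=5,interpolation=0))
print(hsv[190,350:440,2]);print(hsv[150:255,397,2])
E
```

```text
3.6 [0.48799149 0.11430003 0.20521413] [-3.14057886e+00 -5.14264058e-04  1.41941371e+00] [ 0.69367666 -0.53908721  0.23409912] [ 1.16369109e-01 -2.12458740e-02  1.48288026e+00  7.68799896e-04
  1.68079985e+00  2.67835547e-01]
1176
[0.48851819 0.11969672 0.14532614] [0.48852164 0.11998341 0.14509727] ((0.4882093667984009, 0.1185872033238411), 0.016333820298314095)
[208 205 199 188 187 179 178 211 224 226 223 196 183 177 179 180 182 180
 185 188 184 184 185 187 185 188 189 186 186 184 190 185 187 184 186 184
 184 180 182 182 181 181 179 177 177 175 178 179 181 179 179 179 180 180
 179 180 182 181 185 184 184 180 181 182 180 180 179 180 179 181 180 177
 180 177 181 177 175 154 167 209 217 173 135 139 181 199 199 198 202 200]
[184 184 184 183 187 187 184 197 209 198 184 178 179 175 177 172 175 180
 178 176 173 174 177 177 177 180 184 184 182 181 182 183 183 181 179 177
 179 181 183 185 179 176 182 179 186 183 179 178 179 175 176 181 181 179
 180 179 177 180 179 178 180 180 181 181 180 178 178 176 177 181 169 157
 198 224 227 226 225 223 225 223 209 166 137 133 132 130 129 155 206 221
 227 224 225 225 224 202 151 118 117 142 171 186 185 186 187]
```

View pics/w1.png

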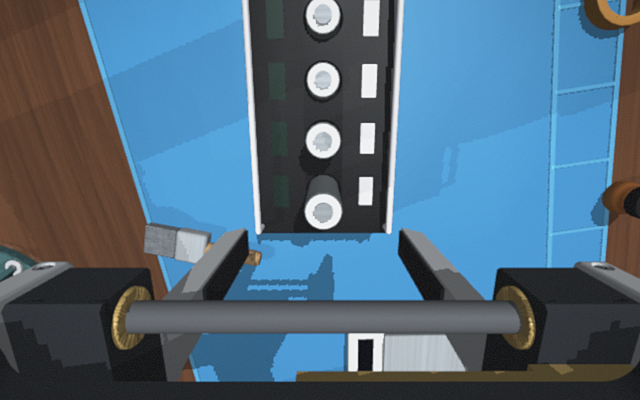

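View pics/pan.png

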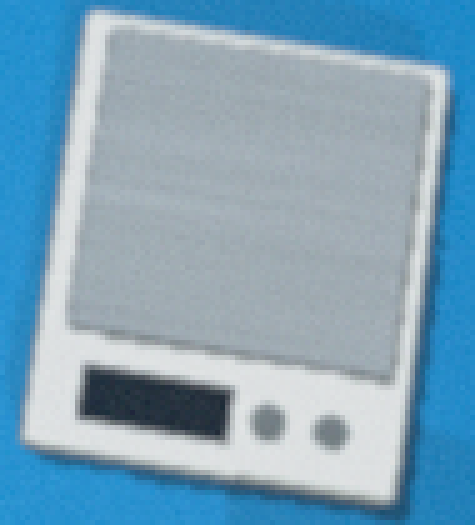

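The wrist view shows the long cell at (322,212), centred between the fingers, with the rails at u = 255 and 392. The pan crop has corners at (110,25), (430,78), (395,382) and (70,328). I'll do one refinement of the cell's y and the pan centre by ray casting.

```bash
cat >> h.py <<'E'
def ray(s,uv,zz):
    R=cv2.Rodrigues(np.array(s["rvec"],float))[0];C=-R.T@np.array(s["tvec"],float).ravel()
    uv=np.atleast_2d(np.array(uv,float))
    d=np.c_[(uv[:,0]-s["cx"])/s["fx"],(uv[:,1]-s["cy"])/s["fy"],np.ones(len(uv))]@R
    return C+d*((zz-C[2])/d[:,2])[:,None]
E
python3 - <<'E'
from h import *
t=dict(np.load("top0.npz"))
q=np.array([(110,25),(430,78),(395,382),(70,328)])/5-.4+[345,150]
P=ray(t,q,.032)[:,:2];print("pan",P.mean(0),np.linalg.norm(P-np.roll(P,-1,0),axis=1))
s=snapshot("wrist")
for n,k,u,v in[("top",t,236,231),("wrist",s,322,212)]:
    g=k["image"].astype(int).max(2);m=((g>150)*1).astype(np.uint8);r=24
    b=np.zeros_like(m);b[v-r:v+r,u-r:u+r]=1
    b[:]=b*m;c=[x for x in cv2.findContours(b,0,2)[0] if cv2.contourArea(x)>30]
    for x in c:
        (a,rad)=cv2.minEnclosingCircle(x);X=ray(k,x.reshape(-1,2),.148)[:,:2].astype(np.float32)
        print(n,a,rad,cv2.minEnclosingCircle(X))
E
```

```text
pan [ 0.58889853 -0.17328182] [0.13043562 0.12423616 0.12908885 0.1243923 ]
top (234.86094665527344, 231.05029296875) 9.091253280639648 ((0.4873538315296173, 0.11638765037059784), 0.015248426236212254)
top (212.5, 227.0) 7.017934322357178 ((0.49288833141326904, 0.15388435125350952), 0.011935913935303688)
top (247.90625, 211.0) 8.15539264678955 ((0.521369993686676, 0.09642587602138519), 0.013894196599721909)
top (219.5, 207.5) 7.516748428344727 ((0.5261805057525635, 0.14456403255462646), 0.012779416516423225)
wrist (323.0846252441406, 211.45384216308594) 18.263063430786133 ((0.4880269169807434, 0.11891698837280273), 0.01497845072299242)
```

The cell is at (0.4877, 0.117). The pan centre is at (0.589, -0.1733), and its measured sides of 124–130 mm match the text.

drive_tool(
  commands=[
    [0.07,0,0.4,0,0,0],
    [0,0,0.6,0,0,0],
    [0,0,0.6,0,0,0],
    [0,0,0.6,0,0,0],
    [0,0,0.4,0,0,0],
    [0,0,0.15,0,0,0],
    [0,0,0,0,0,0],
    [0,0,0,0,0,0],
  ],
)

```text
time: 4.7
tool_pos: [0.4896, 0.1168, 0.0965]
ee_rot: [3.14, -0.001, 1.419]
wrist_force: [0.4, 0.7, -0.2]
width: 0.0941
finger_force: 0.0
```

drive_tool(
  commands=[
    [0,0,0,0,0,0],
    [0,0,0,0,0,0],
    [0,0,0,0,0,0],
    [0,0,0,0,0,0],
    [0,0,0,0,0,0],
    [0,0,0,0,0,0],
    [0,0,0,0,0,0],
    [0,0,0,0,0,0],
  ],
  gripper=1,
)

```text
time: 5.7
tool_pos: [0.4888, 0.1167, 0.0954]
ee_rot: [-3.142, -0.0, 1.419]
wrist_force: [0.3, -0.1, -0.7]
width: 0.0324
finger_force: 30.0
```

Gripped at the full 33 mm width. Lifting straight up.

drive_tool(
  commands=[
    [0,0,-0.1,0,0,0],
    [0,0,-0.2,0,0,0],
    [0,0,-0.3,0,0,0],
    [0,0,-0.3,0,0,0],
    [0,0,-0.3,0,0,0],
    [0,0,-0.3,0,0,0],
    [0,0,-0.4,0,0,0],
    [0,0,-0.4,0,0,0],
    [0,0,-0.4,0,0,0],
    [0,0,-0.2,0,0,0],
    [0,0,-0.1,0,0,0],
    [0,0,0,0,0,0],
    [0,0,0,0,0,0],
  ],
)

```text
time: 7.32
tool_pos: [0.4885, 0.1166, 0.2147]
ee_rot: [-3.14, 0.0, 1.419]
wrist_force: [-0.3, -0.2, -2.0]
width: 0.0328
finger_force: 30.0
```

```bash
python3 - <<'E'
from h import *
o=get_obs();print(o["time"],o["tool_pos"],o["ee_rot"],o["wrist_force"],o["wrist_torque"],o["width"])
s=snapshot("scene");W=pts(s);cv2.imwrite("pics/s2.png",cv2.resize(s["image"][60:220,260:480],None,fx=3,fy=3))
m=(np.hypot(W[...,0]-.488,W[...,1]-.117)<.03)&(W[...,2]>.11)&(W[...,2]<.2);print(m.sum(),W[m].min(0),W[m].max(0))
E
```

```text
7.325 [0.48851375 0.11658277 0.21470635] [-3.14017614e+00  3.40868811e-04  1.41875848e+00] [-0.28230504 -0.17770528 -2.00389256] [-0.05635041  0.11987651 -0.02571197] 0.032772480813465586
584 [0.47559913 0.09902115 0.12663425] [0.50557678 0.12793493 0.19994347]
```

View pics/s2.png

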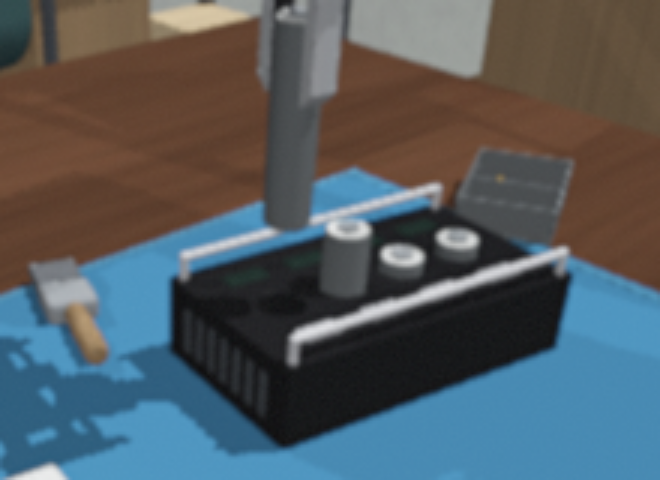

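The scene view shows the cell hanging upright, clear of its well; the three other cells are undisturbed. Moving over the pan.

drive_tool(
  commands=[
    [-0.24,0.13,0,0,0,0],
    [-0.45,0.237,0,0,0,0],
    [-0.45,0.237,0,0,0,0],
    [-0.45,0.237,0,0,0,0],
    [-0.45,0.237,0,0,0,0],
    [-0.45,0.237,0,0,0,0],
    [-0.45,0.237,0,0,0,0],
    [-0.45,0.237,0,0,0,0],
    [-0.45,0.237,0,0,0,0],
    [-0.45,0.237,0,0,0,0],
    [-0.45,0.237,0,0,0,0],
    [-0.45,0.237,0,0,0,0],
    [-0.45,0.237,0,0,0,0],
    [-0.45,0.237,0,0,0,0],
    [-0.45,0.237,0,0,0,0],
    [-0.24,0.13,0,0,0,0],
    [0,0,0,0,0,0],
    [0,0,0,0,0,0],
  ],
)

```text
time: 9.62
tool_pos: [0.5892, -0.1726, 0.2155]
ee_rot: [-3.141, -0.001, 1.419]
wrist_force: [1.4, -0.5, -2.3]
width: 0.0323
finger_force: 30.0
```

drive_tool(
  commands=[
    [0,0,0.2,0,0,0],
    [0,0,0.4,0,0,0],
    [0,0,0.4,0,0,0],
    [0,0,0.4,0,0,0],
    [0,0,0.3,0,0,0],
    [0,0,0.2,0,0,0],
    [0,0,0,0,0,0],
    [0,0,0,0,0,0],
  ],
)

```text
time: 10.62
tool_pos: [0.5897, -0.1733, 0.1402]
ee_rot: [3.14, 0.0, 1.419]
wrist_force: [-0.2, -1.1, -2.1]
width: 0.0324
finger_force: 30.0
```

```bash
python3 - <<'E'
from h import *
o=get_obs();print(o["time"],o["tool_pos"],o["ee_rot"],o["wrist_force"],o["width"])
c=o["tool_pos"]
s=snapshot("scene");W=pts(s);u0,v0=200,110
cv2.imwrite("pics/s3.png",cv2.resize(s["image"][v0:v0+210,u0:u0+200],None,fx=2.8,fy=2.8))
r=np.hypot(W[...,0]-c[0],W[...,1]-c[1])<.03
for a in np.arange(.03,.13,.01):
    m=r&(W[...,2]>a)&(W[...,2]<a+.01);print(round(a,3),m.sum(),W[m].mean(0) if m.any() else "")
m=r&(W[...,2]>.04)&(W[...,2]<.11);print(W[m].min(0))
E
```

```text
10.625 [ 0.58969478 -0.17327536  0.14018899] [3.14022874e+00 2.04528450e-04 1.41879537e+00] [-0.23014222 -1.08579976 -2.07130773] 0.03236283903895837
0.03 626 [ 0.59457026 -0.17611877  0.03154712]
0.04 0 
0.05 57 [ 0.6009721  -0.17894117  0.05703259]
0.06 111 [ 0.60043723 -0.17892726  0.06503449]
0.07 99 [ 0.60047243 -0.17988138  0.07493941]
0.08 118 [ 0.60032251 -0.17883889  0.08495551]
0.09 108 [ 0.6006374  -0.17968685  0.09486663]
0.1 119 [ 0.6005454  -0.17953116  0.10484568]
0.11 124 [ 0.600604   -0.17888079  0.11479956]
0.12 127 [ 0.60043196 -0.17969143  0.12497126]
[ 0.58286415 -0.1902444   0.05320783]
```

View pics/s3.png

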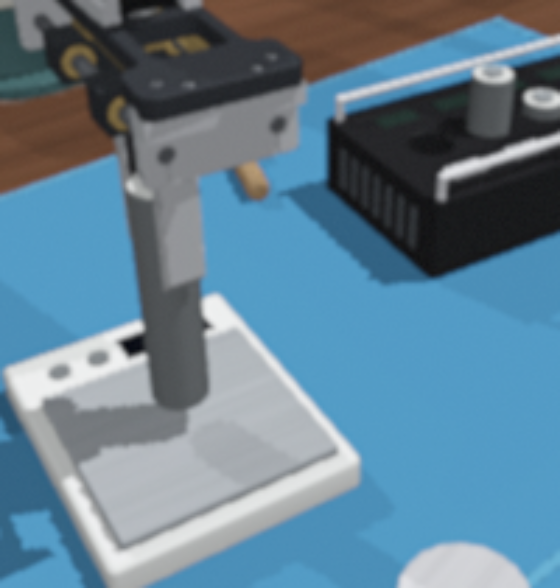

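The scene view shows the cell vertical over the pan centre, its underside at about z = 0.053. I'll descend 19 mm, then feel for contact.

drive_tool(
  commands=[
    [0,0,0.12,0,0,0],
    [0,0,0.12,0,0,0],
    [0,0,0.1,0,0,0],
    [0,0,0.07,0,0,0],
    [0,0,0.03,0,0,0],
    [0,0,0.03,0,0,0],
    [0,0,0,0,0,0],
    [0,0,0,0,0,0],
  ],
)

```text
time: 11.68
tool_pos: [0.5894, -0.1731, 0.1208]
ee_rot: [3.141, 0.0, 1.419]
wrist_force: [0.4, 0.5, -1.1]
width: 0.0326
finger_force: 30.0
```

drive_tool(
  commands=[
    [0,0,0.02,0,0,0],
    [0,0,0,0,0,0],
    [0,0,0,0,0,0],
  ],
)

```text
time: 12.05
tool_pos: [0.5893, -0.1731, 0.1199]
ee_rot: [3.142, -0.0, 1.419]
wrist_force: [-0.4, 0.4, -1.4]
width: 0.0327
finger_force: 30.0
```

drive_tool(
  commands=[
    [0,0,0.015,0,0,0],
    [0,0,0,0,0,0],
    [0,0,0,0,0,0],
  ],
)

```text
time: 12.42
tool_pos: [0.5894, -0.1731, 0.1195]
ee_rot: [3.141, -0.0, 1.419]
wrist_force: [0.1, 0.8, -1.9]
width: 0.0329
finger_force: 30.0
```

```bash
python3 -c "
from h import *
o=get_obs();print(o['tool_pos'],o['wrist_force'],o['wrist_torque'])"
```

```text
[ 0.58936023 -0.17312246  0.11949561] [ 0.09966292  0.83751543 -1.89283054] [-0.04037918  0.09914299 -0.01254471]
```

Not clearly in contact yet, so I'll continue in sub-millimetre steps.

drive_tool(
  commands=[
    [0,0,0.015,0,0,0],
    [0,0,0,0,0,0],
    [0,0,0,0,0,0],
  ],
)

```text
time: 12.8
tool_pos: [0.5894, -0.1732, 0.1195]
ee_rot: [3.141, 0.0, 1.419]
wrist_force: [-1.8, 0.6, 3.3]
width: 0.0325
finger_force: 30.0
```

drive_tool(
  commands=[
    [0,0,0.01,0,0,0],
    [0,0,0,0,0,0],
    [0,0,0,0,0,0],
  ],
)

```text
time: 13.18
tool_pos: [0.5894, -0.1732, 0.1194]
ee_rot: [3.141, 0.0, 1.419]
wrist_force: [-2.3, 0.6, 6.1]
width: 0.0327
finger_force: 30.0
```

Contact: the vertical force rose from -1.9 to +6 N. Releasing.

drive_tool(
  commands=[
    [0,0,0,0,0,0],
    [0,0,0,0,0,0],
    [0,0,0,0,0,0],
    [0,0,0,0,0,0],
  ],
  gripper=0.5,
)

```text
time: 13.68
tool_pos: [0.5892, -0.1731, 0.1179]
ee_rot: [-3.141, -0.0, 1.419]
wrist_force: [0.2, 0.1, 0.4]
width: 0.0469
finger_force: 0.0
```

drive_tool(
  commands=[
    [0,0,0,0,0,0],
    [0,0,0,0,0,0],
    [0,0,0,0,0,0],
    [0,0,0,0,0,0],
    [0,0,0,0,0,0],
  ],
  gripper=0,
)

```text
time: 14.3
tool_pos: [0.5893, -0.1731, 0.1183]
ee_rot: [3.142, -0.0, 1.419]
wrist_force: [-0.1, -0.3, 0.3]
width: 0.0925
finger_force: 0.0
```

drive_tool(
  commands=[
    [0,0,-0.1,0,0,0],
    [0,0,-0.3,0,0,0],
    [0,0,-0.4,0,0,0],
    [0,0,-0.5,0,0,0],
    [0,0,-0.5,0,0,0],
    [0,0,-0.5,0,0,0],
    [0,0,-0.4,0,0,0],
    [0,0,-0.2,0,0,0],
    [0,0,0,0,0,0],
    [0,0,0,0,0,0],
    [0,0,0,0,0,0],
  ],
)

```text
time: 15.68
tool_pos: [0.5889, -0.173, 0.2331]
ee_rot: [-3.14, -0.001, 1.419]
wrist_force: [0.5, 0.0, 1.4]
width: 0.0941
finger_force: 0.0
```

```bash
python3 - <<'E'
from h import *
o=get_obs();print(o["time"],o["tool_pos"],o["wrist_force"],o["width"])
s=snapshot("scene");W=pts(s);u0,v0=200,110
cv2.imwrite("pics/s4.png",cv2.resize(s["image"][v0:v0+210,u0:u0+200],None,fx=2.8,fy=2.8))
r=np.hypot(W[...,0]-.589,W[...,1]+.173)<.03
for a in np.arange(.04,.18,.02):
    m=r&(W[...,2]>a)&(W[...,2]<a+.02);print(round(a,3),m.sum(),W[m].mean(0) if m.any() else "")
m=r&(W[...,2]<.19);print(W[m].max(0))
E
```

```text
15.675 [ 0.58889039 -0.17296976  0.23312184] [0.52100979 0.00161114 1.37421954] 0.09408569161333645
0.04 198 [ 0.59987852 -0.17937841  0.05005979]
0.06 209 [ 0.60004022 -0.17906384  0.07009157]
0.08 226 [ 0.60000168 -0.17912865  0.0899923 ]
0.1 241 [ 0.59997882 -0.17905646  0.109945  ]
0.12 257 [ 0.59996875 -0.17900073  0.130055  ]
0.14 270 [ 0.59997928 -0.17910133  0.14994179]
0.16 350 [ 0.59448616 -0.17590213  0.16771858]
[ 0.61870262 -0.14391106  0.17263481]
```

View pics/s4.png

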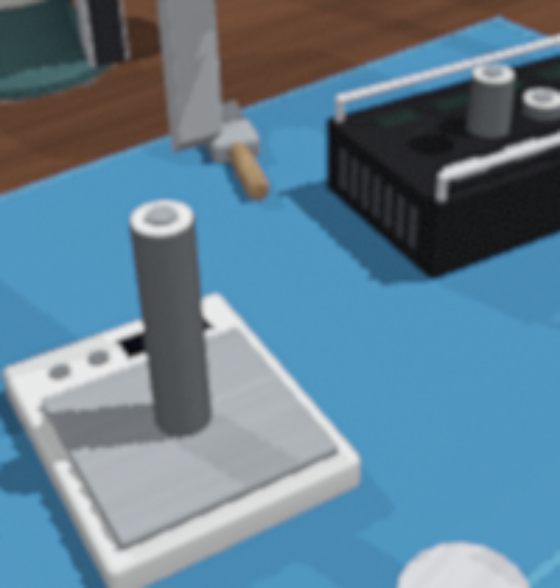

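The view shows the cell standing vertical at the pan centre (base at about (183,420)), top at z = 0.172, with the gripper clear. Handing in.

```bash
python3 -c "
from bench import close_job
print(close_job())"
```

```text
the job is handed in; nothing more can be done
None
```

The long cell stands upright in the middle of the scale's pan, released with the gripper clear above it, and the job was handed in at about 16 s of the 45 s allowed.

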